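# Push the glued carton out of its gluing nest from below

### The arm

A 6-joint arm with a two-finger parallel gripper is mounted at the origin on the work surface; the furniture and walls round the work are solid. World frame = base frame: x ahead of the robot, y to its left, z up, the work surface at z = 0. Lengths are in m, angles in degrees, forces in N, time in s.
With the tool pointing down it reaches from about 0.275 to 0.875 m from the base axis. Payload 12.5 kg.
Tool frame: the origin (TCP) lies midway between the tips of the shut fingers; the grasp point (between the pads) lies 19 mm behind it; z points along the fingers, y is the line along which they close (so a half turn about z gives the same grasp; the last joint's range is limited). The gripper opens to 85 mm and grips with 20 to 120 N. Pads are 22 mm wide; open, the fingers measure 114 mm over their backs; the gripper's body (76 mm by 85 mm) begins 54 mm behind the grasp point. The pads swing forward as they close: fully open they stand 13 mm farther back than shut.
Start: joints at [70.038, 20.094, 94.641, -0, 65.266, -4.847], TCP at [0.143, 0.531, 0.231] pointing down, gripper open.
Joint ranges: [-157.81, 157.81], [-45, 120.19], [0.68, 151.7], [-89.99, 269.99], [4.06, 180], [-164.3, 164.3]. Speed limits (degrees/s): [127.2, 127.2, 159.86, 180, 180, 180].

### API

Orientations are given as [roll, pitch, yaw] about the fixed x, y, z axes, in that order (R = Rz(yaw) Ry(pitch) Rx(roll)).
In Python, from station import robot gives the robot as it stands. The module is installed in compiled form; this text tells all that it offers.
- The arm moves only by the tool step_arm, never from a script. Its argument "increments" is a list of rows, each a list of 5 numbers: the shift along the tool's x, y, z in m, then the turn about the tool's z in rad, then the finger opening in m, from 0 to 0.0854. In form: [[dx, dy, dz, yaw, jaw], ...]. A call has 1 to 20 rows; each row shifts and turns the commanded pose from where the row before left it, along the tool's axes as they then stand; what a row does not reach is not made up. A row lasts 1/12 s, in which the tool goes at most 41.7 mm and 7.16 degrees, less where a joint would pass 70% of its speed; a pose out of reach is approached as far as the arm can. A call with a gripper value outside its range is refused whole. The fingers move at their own pace and stop on an object; "newtons" is the grip in N (left out, the last holds). Time passes only in rows, so rows that do not move let the fingers close. It gives the time, the measured TCP pose, the force, the opening and the grip force at its end, in the units of the state.
- robot.get_obs(): the state, without advancing time (a new reading comes with each control period).
- robot.get_image(name): name is "scene" or "top" or "wrist"; returns the picture (384x512x3 uint8, red, green, blue); there is no depth.
- robot.camera_params(name): a dict with "K" (3x3 intrinsics, pixels), "origin" and "attitude" of the camera in the world; the wrist camera has in their place "mount" (4x4, takes a point from camera to tool coordinates, whose origin is the TCP and whose axes are the flange's). Camera axes: x right, y up, looking along -z (the intrinsics and any distortion apply to the point x, -y, -z); pixel columns grow to the right and rows downward; lengths in m; the calibration is good to about 2 mm. A picture is of the moment at which its call begins: read the wrist's pose just before it. camera_params takes no time and is no camera call.
- robot.finish_job(): hands the job in; it is judged then, once.
The state is a dict: "time": time; "joints": joint angles; "joint_velocities": joint speeds; "joint_torque": joint torques, N m; "tool_pos": TCP position; "ee_rot": TCP orientation; "wrist_force": force on the tool from outside, world axes, zero at the start; "ft_torque": the same for the moment, N m; "width": finger opening in m; "gripper_force": force on a finger pad.
Only numpy, scipy, OpenCV 4.12 (cv2) and the standard library are available. Lean on these libraries where they do the work, as an engineer would, in place of code of your own. Each camera call takes 0.05 s, during which the arm holds its last target. There are 200 camera calls.

### The job

The glued sample carton sits tight and flush in the pocket of the raised gluing nest. Take the push-out hook, bring its upturned pin in under the nest and poke the carton up through the hole in the pocket floor until it stands well proud (about half its height), then stand the hook back upright on the bare table, lift the carton out and stand it upright in the shallow cardboard tray. Leave the other things on the table where they are.

Things in the scene. Friction and masses are not known exactly. Their poses are not given: they have to be found in the camera images.
- nest: gluing nest, fixed: grey block on two aluminium cheeks, like a bridge. Origin on the table under the pocket's centre; x from its open front to its open back, y from cheek to cheek, z up. Block 84 (x) x 120 (y) mm, flat top 158 mm above the table. Under it a tunnel along x, open to front and back, 96 mm wide and 95 mm high. Foot flanges 8 mm high reach to y = +-84 mm
- nest_hole (a point): centre of the access hole at the underside of the nest's 8 mm floor plate, 95 mm above the table, on the nest origin's vertical axis; axes as the nest's. The hole is round, 36 mm in diameter, and goes straight up to the pocket floor at 103 mm
- nest_mouth (a point): centre of the pocket's mouth, level with the block's top, 158 mm above the table. The pocket is 54 mm in x and 55 mm deep, with a sprung black pad on each y side that grips the carton: it moves against about 4 to 9 N of friction and stays at the height it is pushed to
- carton_mid (a point): brown sample carton with a bow on top, 50 (its x) x 62 (its y) x 55 mm high without the soft 11 mm bow; this point is its centre, 27.5 mm above its underside. At the start it stands in the pocket, its axes along the nest's, its lid flush with the block, so nothing can be gripped; once raised, best gripped across the 50 mm. About 60 g
- carton: the same carton; origin at the centre of its underside, z up
- hook_grip (a point): grip point of the push-out hook, on the axis of its wooden handle, 145 mm above its underside; axes as hook
- hook: push-out hook, 300 g, stands by itself on the table. Origin at the centre of its base's underside, under the handle; z up, x along the foot towards the pin. Square wooden handle 24x24 mm from 100 to 175 mm above the underside, a round 18 mm rod below it, base 50x50x10 mm, a foot bar 22 mm wide and 10 mm high that reaches to x = 76 mm, and on it an upright pin of 20 mm diameter
- hook_pin (a point): centre of the top face of the hook's pin: 64 mm from the handle's axis along the hook's x, 55 mm above the hook's underside (45 mm above the foot bar)
- tray_in (a point): centre of the inner floor of the shallow cardboard tray (fixed), 5 mm above the table; the tray is 120 (x) x 110 (y) mm outside, rim 25 mm above the table, walls 5 mm
- tape_roll: bystander: roll of red tape lying flat, 72 across, 25 high mm; origin at its underside
- small_tin: bystander: round red lidded biscuit tin, 66 across, 57 high mm; origin at its underside
- spare_roll82: bystander: white label roll lying flat, 90 across, 40 high mm; origin at its underside
There are look-alikes about, which are no part of the job. Of the things that look like the hook, take the one that is nearest to the robot's base at the start.

How it is judged (in metres and radians):
On the way:
1. the hook's pin has poked the carton up, still in the pocket, at least 20 mm from the pocket floor, and bears it there while the fingers do not touch it (z of carton in the frame of nest between 0.123 and 0.157 m and x of carton in the frame of nest between -0.01 and 0.01 m and y of carton in the frame of nest between -0.01 and 0.01 m and horizontal distance between hook_pin and carton below 0.02 m and angle between hook's own z axis and vertical below 0.3 rad and contact force between hook and carton above 0.2 N and contact force between the fingers and carton below 0.1 N), for 0.1 s.
At the end, for the whole second after the job is handed in: The carton is at rest, upright within 0.12 rad, on the tray's floor (origin within 6 mm of its height, 40 mm of its centre in tray x and y); the hook is at rest, upright within 0.1 rad, underside within 5 mm of the table top, origin outside the tray (x of carton in the frame of tray_in between -0.04 and 0.04 m and y of carton in the frame of tray_in between -0.04 and 0.04 m and z of carton in the frame of tray_in between -0.006 and 0.006 m and angle between carton's own z axis and vertical below 0.12 rad and linear speed of each of carton, hook below 0.02 m/s and angle between hook's own z axis and vertical below 0.1 rad and height (world z) of hook between -0.005 and 0.005 m and not (x of hook in the frame of tray_in between -0.06 and 0.06 m and y of hook in the frame of tray_in between -0.055 and 0.055 m)); the robot touches nothing.
It fails at once if a bystander is moved by more than 25 mm (distance of any of tape_roll, small_tin, spare_roll82 from where it was at the start of the episode above 0.025 m).
It fails at once if the carton is tipped over by more than 0.8 rad (angle between carton's own z axis and vertical above 0.8 rad).
It also fails if it takes over 69 s, if anything falls off the work surface, if the arm or the gripper's body presses on something with over 40 N, if the wrist force passes 120 N, or if a joint passes its speed limit or range.

## Working session

There is one attempt and no reset: what is moved stays moved. The work goes in short steps, Python scripts to look and compute and a tool call to move; the robot and the scene stay as the last step left them, time stands still between calls to the robot, and variables do not carry over. Pictures are saved under pics/ and viewed, at most 12 in all, crops included, and the job is handed in when it is done.

Besides the shell and the picture viewer there is one more tool, called after "Emit:" as name(argument=value, ...), one argument or row to a line, values as JSON. step_arm: Moves the arm, as the interface text tells. Its arguments: {"type":"object","properties":{"increments":{"type":"array"},"newtons":{"type":"number"}},"required":["increments"]}

```bash
mkdir -p pics; cat > h.py <<'E'
import numpy as np, cv2
from station import robot
from scipy.spatial.transform import Rotation as R
def rot(a): 
    a=np.array(a,float)
    return a if a.shape==(3,3) else R.from_euler('xyz',a,degrees=True).as_matrix()
def save(n,f):
    im=robot.get_image(n); cv2.imwrite('pics/'+f,im[:,:,::-1]); return im
def cam(n):
    p=robot.camera_params(n)
    if 'mount' in p:
        o=robot.get_obs(); M=np.eye(4); M[:3,:3]=rot(o['ee_rot']); M[:3,3]=o['tool_pos']
        T=M@np.array(p['mount']); return np.array(p['K']),T[:3,3],T[:3,:3],p
    return np.array(p['K']),np.array(p['origin']),rot(p['attitude']),p
def ray(n,u,v,c=None):
    K,o,A,p=c or cam(n)
    d=np.linalg.solve(K,[u,v,1]); return o,A@np.array([d[0],-d[1],-d[2]])
def plane(n,u,v,z,c=None):
    o,d=ray(n,u,v,c); return (o+d*(z-o[2])/d[2]).round(4)
def proj(n,P,c=None):
    K,o,A,p=c or cam(n)
    q=A.T@(np.array(P)-o); q=K@np.array([q[0],-q[1],-q[2]]); return (q[:2]/q[2]).round(1)
E
python3 - <<'E'
from h import *
a=save('scene','s0.png');b=save('top','t0.png')
for n in ('scene','top','wrist'): print(robot.camera_params(n))
print(robot.get_obs())
E
```

```text
{'K': array([[409.98597452,   0.        , 253.18122819],
       [  0.        , 409.98597452, 190.06890494],
       [  0.        ,   0.        ,   1.        ]]), 'origin': array([-0.70580841, -0.95042241,  1.29378019]), 'attitude': array([ 52.08401923,  -0.25847255, -56.87572749])}
{'K': array([[431.06687429,   0.        , 250.6444361 ],
       [  0.        , 431.06687429, 188.0822333 ],
       [  0.        ,   0.        ,   1.        ]]), 'origin': array([ 0.21508488, -0.14666538,  1.74367118]), 'attitude': array([ 11.48357062,  -0.5661866 , -88.66947853])}
{'K': array([[319.94079062,   0.        , 254.13602556],
       [  0.        , 319.94079062, 193.90742266],
       [  0.        ,   0.        ,   1.        ]]), 'mount': array([[-7.64709643e-04,  9.62501439e-01,  2.71275497e-01,
         7.00794948e-02],
       [ 9.99999646e-01,  6.40504386e-04,  5.46392801e-04,
         4.04168868e-04],
       [ 3.52150711e-04,  2.71275819e-01, -9.62501588e-01,
        -1.43029972e-01],
       [ 0.00000000e+00,  0.00000000e+00,  0.00000000e+00,
         1.00000000e+00]])}
{'time': 0.1, 'joints': array([ 7.00380743e+01,  2.01239038e+01,  9.46752989e+01,  3.91826299e-04,
        6.52644439e+01, -4.84631995e+00]), 'joint_velocities': array([-0.00401413, -0.13631724, -0.09647331, -0.05071933,  0.12837362,
        0.00954142]), 'joint_torque': array([ 2.16832264e-04, -5.06840909e+01, -2.91875839e+01, -1.28710508e-04,
        2.70557270e-03, -3.45629019e-05]), 'tool_pos': array([0.14328084, 0.53068673, 0.23077351]), 'ee_rot': array([-1.79936611e+02, -5.73149868e-03,  1.64884227e+02]), 'wrist_force': array([-0.34902621, -0.35379576,  0.76378326]), 'ft_torque': array([-0.06189773,  0.0223614 , -0.0048623 ]), 'gripper_force': 0.0, 'width': 0.08559714893960373}
```

View pics/s0.png

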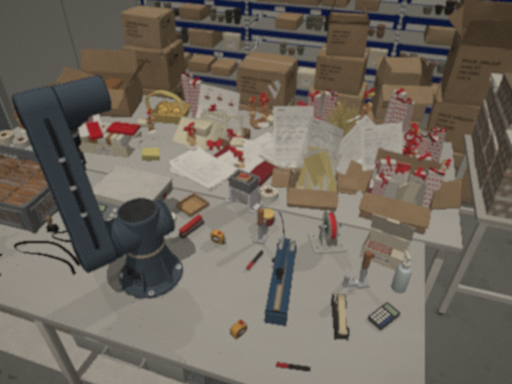

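View pics/t0.png

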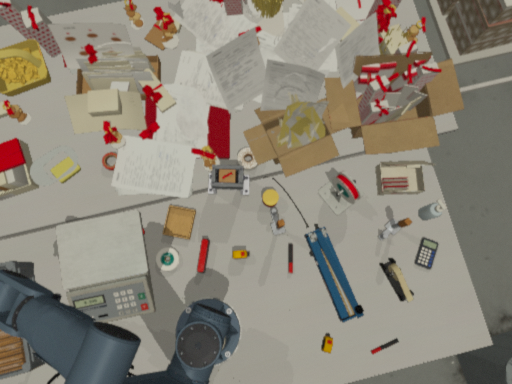

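The top view shows the nest at about (228,178), the tray at (180,222) and two hook-like things. One is at (278,222), near the base at (205,338), and the other is at (395,228), further off. I'll enlarge both to confirm.

```bash
python3 - <<'E'
from h import *
t=cv2.imread('pics/t0.png'); s=cv2.imread('pics/s0.png')
a=cv2.resize(t[145:255,155:305],None,fx=5.3,fy=5.3,interpolation=cv2.INTER_CUBIC)
cv2.imwrite('pics/c1.png',a)
b=cv2.resize(s[160:300,170:300],(557,600),interpolation=cv2.INTER_CUBIC)
cv2.imwrite('pics/c2.png',b)
for u,v,z in [(228,178,.158),(180,222,.005),(278,222,0),(395,228,0),(205,338,0),(247,158,.04),(110,160,.025)]: print(u,v,plane('top',u,v,z))
E
```

```text
228 178 [ 0.5741 -0.0686  0.158 ]
180 222 [0.4215 0.1268 0.005 ]
278 222 [ 0.4318 -0.2701  0.    ]
395 228 [ 0.4189 -0.7462  0.    ]
205 338 [-0.0239  0.0064  0.    ]
247 158 [ 0.6867 -0.1376  0.04  ]
110 160 [0.6677 0.425  0.025 ]
```

View pics/c1.png

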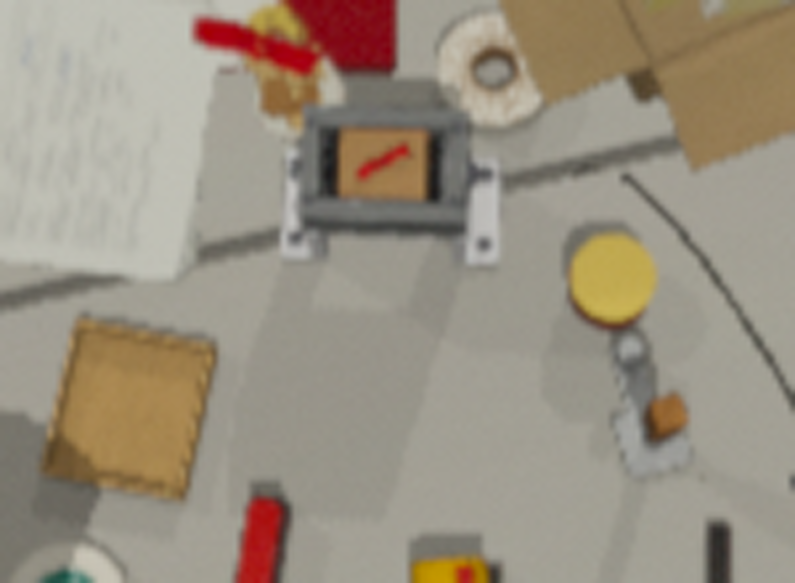

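View pics/c2.png

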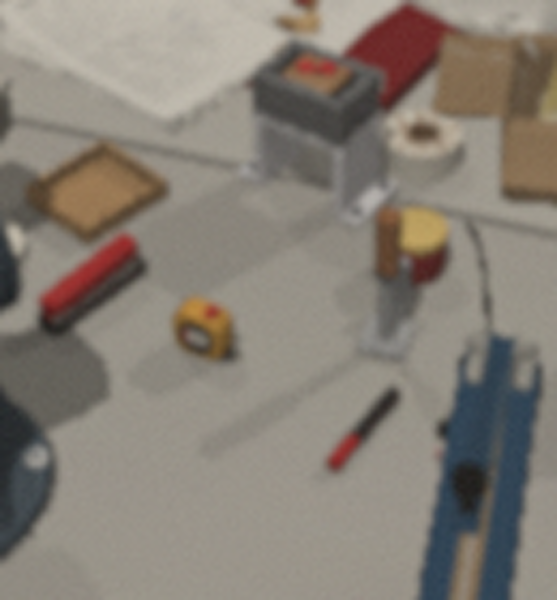

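Hook candidates: (278,222) top, about 0.51 m from the base, and (395,228), about 0.86 m. The first is the nearest to the base and has the wooden handle, base plate, foot bar and pin, so I'll take it. In the crop its handle top is at (667,415) and its pin top at (632,348). The yellow-lidded red tin at (612,277) stands just beyond the pin. The nest's lid centre is at (384,164), and the tray's corners are (80,318), (215,342), (185,498) and (45,472).

```bash
python3 - <<'E'
from h import *
f=lambda x,y,z:plane('top',155+x/5.3-.4,145+y/5.3-.4,z)
h=f(667,412,.175);p=f(632,345,.055);print('handle',h,'pin',p,np.linalg.norm(h[:2]-p[:2]),np.degrees(np.arctan2(*(p-h)[1::-1])))
print('tin',f(612,277,.057),'nest',f(384,164,.158))
c=[f(x,y,.025) for x,y in[(80,318),(215,342),(185,498),(45,472)]];print('tray',np.mean(c,0),c)
o=f(667,412,.175)
print([np.linalg.norm(c[i]-c[i-1]) for i in range(4)])
n=[f(x,y,.158) for x,y in [(305,108),(465,106),(470,220),(303,222)]];print(n)
ob=robot.get_obs();d=np.array([h[0],h[1],.24])-ob['tool_pos'];print(rot(ob['ee_rot']).T@d)
E
```

```text
handle [ 0.409  -0.2667  0.175 ] pin [ 0.4735 -0.2492  0.055 ] 0.06683187862090964 15.179927434526233
tin [ 0.5244 -0.2335  0.057 ] nest [ 0.5835 -0.0647  0.158 ]
tray [0.4215  0.12625 0.025  ] [array([0.4884, 0.169 , 0.025 ]), array([0.4725, 0.0656, 0.025 ]), array([0.3541, 0.0823, 0.025 ]), array([0.371 , 0.1881, 0.025 ])]
[np.float64(0.11894355804330052), np.float64(0.10461534304297818), np.float64(0.1195719448700237), np.float64(0.10714126189288604)]
[array([ 0.6232, -0.0068,  0.158 ]), array([ 0.6276, -0.1212,  0.158 ]), array([ 0.5444, -0.127 ,  0.158 ]), array([ 0.5399, -0.0088,  0.158 ])]
[-0.46445935 -0.70051602 -0.00849794]
```

Emit:
step_arm(
  increments=[
    [0, 0, -0.01, -0.105, 0.0854],
    [0, 0, -0.01, -0.105, 0.0854],
    [0, 0, -0.01, -0.105, 0.0854],
    [0, 0, -0.01, -0.105, 0.0854],
    [0, 0, -0.01, -0.104, 0.0854],
    [-0.008, -0.024, 0, 0, 0.0854],
    [-0.008, -0.024, 0, 0, 0.0854],
    [-0.008, -0.024, 0, 0, 0.0854],
    [-0.008, -0.024, 0, 0, 0.0854],
    [-0.008, -0.024, 0, 0, 0.0854],
    [-0.008, -0.024, 0, 0, 0.0854],
    [-0.008, -0.024, 0, 0, 0.0854],
    [-0.008, -0.024, 0, 0, 0.0854],
    [-0.008, -0.024, 0, 0, 0.0854],
    [-0.008, -0.024, 0, 0, 0.0854],
    [-0.008, -0.024, 0, 0, 0.0854],
    [-0.008, -0.024, 0, 0, 0.0854],
    [-0.008, -0.024, 0, 0, 0.0854],
    [-0.008, -0.024, 0, 0, 0.0854],
  ],
)

```text
time: 1.68
tool_pos: [0.3384, 0.2339, 0.2812]
ee_rot: [-180.0, -0.0, -165.1]
wrist_force: [-0.5, 0.1, -0.2]
width: 0.0854
gripper_force: 0.0
```

Emit:
step_arm(
  increments=[
    [0.003, -0.028, 0, 0, 0.0854],
    [0.003, -0.028, 0, 0, 0.0854],
    [0.003, -0.028, 0, 0, 0.0854],
    [0.003, -0.028, 0, 0, 0.0854],
    [0.003, -0.028, 0, 0, 0.0854],
    [0.003, -0.028, 0, 0, 0.0854],
    [0.003, -0.028, 0, 0, 0.0854],
    [0.003, -0.028, 0, 0, 0.0854],
    [0.003, -0.028, 0, 0, 0.0854],
    [0.003, -0.028, 0, 0, 0.0854],
    [0.003, -0.028, 0, 0, 0.0854],
    [0.003, -0.028, 0, 0, 0.0854],
    [0.003, -0.028, 0, 0, 0.0854],
    [0.003, -0.028, 0, 0, 0.0854],
    [0.003, -0.028, 0, 0, 0.0854],
    [0.003, -0.028, 0, 0, 0.0854],
    [0.003, -0.028, 0, 0, 0.0854],
    [0.003, -0.02, 0, 0, 0.0854],
    [0, 0, 0, 0, 0.0854],
    [0, 0, 0, 0, 0.0854],
  ],
)

```text
time: 3.35
tool_pos: [0.4132, -0.2585, 0.2807]
ee_rot: [179.9, -0.0, -165.2]
wrist_force: [1.0, 0.7, -0.2]
width: 0.0853
gripper_force: 0.0
```

```bash
python3 - <<'E'
from h import *
o=robot.get_obs();print(o['time'],o['tool_pos'],o['ee_rot'],o['wrist_force'])
c=cam('wrist')
im=save('wrist','w1.png')
print('expect handle',proj('wrist',[.409,-.2667,.175],c),'pin',proj('wrist',[.4735,-.249,.055],c))
np.save('c1.npy',np.vstack([c[1],c[2]]))
b=cv2.resize(im,(800,600),interpolation=cv2.INTER_CUBIC);cv2.imwrite('pics/w1b.png',b[:,:,::-1])
E
```

```text
3.35 [ 0.41317283 -0.25850504  0.28073802] [ 1.79940846e+02 -3.88687405e-02 -1.65179468e+02] [ 1.00881183  0.71305847 -0.22618594]
expect handle [244.4 186.2] pin [248.1 215. ]
```

View pics/w1b.png

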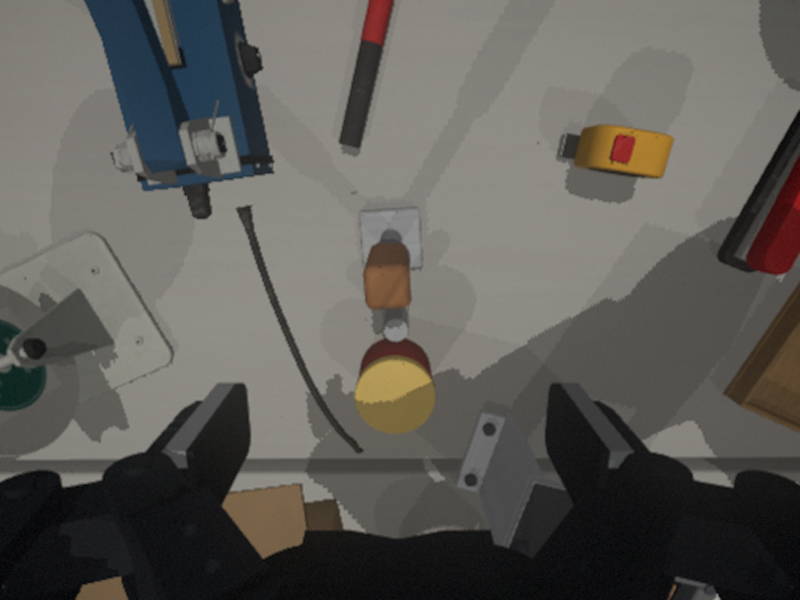

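The wrist view shows the hook's handle top at (387,289), its pin top at (396,330) and its base plate corners at (361,210), (419,208), (422,268) and (363,270). The tin, at (396,395), touches the pin's outline in the image. The nest's flange is at (478,440).

```bash
python3 - <<'E'
from h import *
c=cam('wrist');s=1.5625
g=lambda x,y,z:plane('wrist',(x+.5)/s-.5,(y+.5)/s-.5,z,c)
h=g(387.5,289,.175);p=g(396,330,.055);print('h',h,'p',p,np.linalg.norm((h-p)[:2]),np.degrees(np.arctan2(*(p-h)[1::-1])))
for q in [(361,210),(419,208),(422,268)]:print(g(*q,.01))
print('tin',g(396,395,.057),'handle top corners',[g(*q,.175) for q in[(366,307),(410,305),(408,271),(366,271)]])
o=robot.get_obs();print((rot(o['ee_rot']).T@(h-o['tool_pos'])))
E
```

```text
h [ 0.4072 -0.2636  0.175 ] p [ 0.467  -0.2435  0.055 ] 0.06308763745774605 18.578546967153216
[ 0.3891 -0.2937  0.01  ]
[ 0.3754 -0.2483  0.01  ]
[ 0.4229 -0.2325  0.01  ]
tin [ 0.5197 -0.2296  0.057 ] handle top corners [array([ 0.4194, -0.272 ,  0.175 ]), array([ 0.4125, -0.2502,  0.175 ]), array([ 0.3954, -0.2559,  0.175 ]), array([ 0.4009, -0.2765,  0.175 ])]
[ 0.00720516 -0.00417186  0.10589604]
```

Emit:
step_arm(
  increments=[
    [0.008, -0.002, 0, -0.056, 0.0854],
    [0, 0, 0.02, 0, 0.0854],
    [0, 0, 0.02, 0, 0.0854],
    [0, 0, 0.02, 0, 0.0854],
    [0, 0, 0.02, 0, 0.0854],
    [0, 0, 0.02, 0, 0.0854],
    [0, 0, 0.02, 0, 0.0854],
    [0, 0, 0.02, 0, 0.0854],
    [0, 0, 0.01, 0, 0.0854],
    [0, 0, 0.005, 0, 0.0854],
    [0, 0, 0, 0, 0.03],
    [0, 0, 0, 0, 0.03],
    [0, 0, 0, 0, 0.03],
    [0, 0, 0, 0, 0.03],
    [0, 0, 0, 0, 0.02],
    [0, 0, 0, 0, 0.01],
    [0, 0, 0, 0, 0.01],
    [0, 0, 0, 0, 0.01],
    [0, 0, 0, 0, 0.01],
    [0, 0, 0, 0, 0.01],
  ],
  newtons=120,
)

```text
time: 5.07
tool_pos: [0.4068, -0.2627, 0.127]
ee_rot: [-179.9, 0.1, -161.9]
wrist_force: [0.0, -1.7, 7.3]
width: 0.0226
gripper_force: 118.5
```

Emit:
step_arm(
  increments=[
    [0, 0, -0.01, 0, 0.01],
    [0, 0, -0.02, 0, 0.01],
    [0, 0, -0.025, 0, 0.01],
    [0, 0, -0.025, 0, 0.01],
    [0, 0, -0.025, 0, 0.01],
    [0, 0, -0.025, 0, 0.01],
    [0, 0, -0.025, 0, 0.01],
    [0, 0, -0.025, 0, 0.01],
    [0, 0, -0.025, 0, 0.01],
    [-0.02, 0.005, 0, 0, 0.01],
    [-0.02, 0.005, 0, 0, 0.01],
    [-0.02, 0.005, 0, 0, 0.01],
    [-0.02, 0.005, 0, 0, 0.01],
    [-0.02, 0.005, 0, 0, 0.01],
    [-0.02, 0.005, 0, 0, 0.01],
    [-0.01, 0.005, 0, 0.08, 0.01],
    [0, 0, 0, 0.08, 0.01],
    [0, 0, 0, 0.08, 0.01],
    [0, 0, 0, 0.074, 0.01],
    [0, 0, 0, 0, 0.01],
  ],
)

```text
time: 6.73
tool_pos: [0.5184, -0.188, 0.3312]
ee_rot: [179.9, -0.1, 179.9]
wrist_force: [-0.1, -0.4, -3.3]
width: 0.0227
gripper_force: 118.0
```

Emit:
step_arm(
  increments=[
    [0, 0, 0, 0, 0.01],
    [0, 0, 0, 0, 0.01],
    [0, 0, 0, 0, 0.01],
  ],
)

```text
time: 6.98
tool_pos: [0.5188, -0.1883, 0.3313]
ee_rot: [180.0, -0.0, -179.8]
wrist_force: [-0.3, -0.2, -1.9]
width: 0.0227
gripper_force: 118.0
```

```bash
python3 - <<'E'
from h import *
o=robot.get_obs();print(o['time'],o['tool_pos'],o['ee_rot'],o['wrist_force'])
im=save('wrist','w2.png')
b=cv2.resize(im,(800,600),interpolation=cv2.INTER_CUBIC);cv2.imwrite('pics/w2b.png',b[:,:,::-1])
E
```

```text
6.9833 [ 0.51875536 -0.18834082  0.3313178 ] [ 1.79987962e+02 -1.95184873e-02 -1.79779030e+02] [-0.32126683 -0.19639071 -1.86294737]
```

View pics/w2b.png

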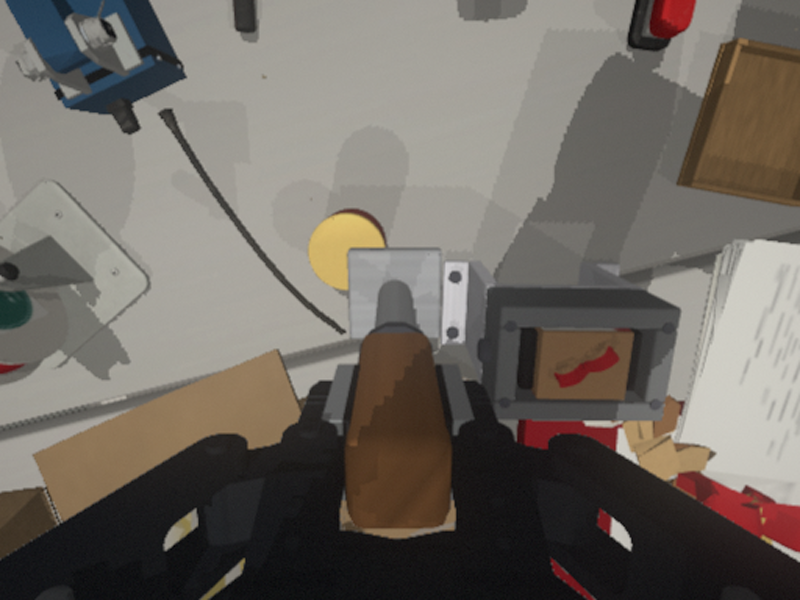

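The wrist view shows the nest top, with lid corners at (538,328), (631,331), (628,400) and (534,399) and block bolts at (511,326), (507,407), (656,404) and (660,322). The hook hangs in the grip with its base at (395,295).

```bash
python3 - <<'E'
from h import *
c=cam('wrist');s=1.5625
g=lambda x,y,z:plane('wrist',(x+.5)/s-.5,(y+.5)/s-.5,z,c)
L=[g(*q,.158) for q in[(538,328),(631,331),(628,400),(534,399)]];print(L,np.mean(L,0))
B=[g(*q,.158) for q in[(511,326),(660,322),(656,404),(507,407)]];print(B,np.mean(B,0))
a=np.degrees
for Q in (L,B):
  d=Q[2]-Q[1]+Q[3]-Q[0]; e=Q[0]-Q[1]+Q[3]-Q[2]; print(a(np.arctan2(d[1],d[0])),a(np.arctan2(-e[0],e[1])))
im=cv2.imread('pics/w2.png')[:,:,::-1].astype(int)
m=((im[...,0]-im[...,2]>25)&(im[...,0]-im[...,1]<90)).astype(np.uint8);m[:,:330]=0;m[:,415:]=0;m[:200]=0;m[262:]=0
n,l,st,ce=cv2.connectedComponentsWithStats(m);i=1+np.argmax(st[1:,4])
ct=max(cv2.findContours(cv2.morphologyEx((l==i).astype(np.uint8),cv2.MORPH_CLOSE,np.ones((9,9))),0,2)[0],key=cv2.contourArea);r=cv2.minAreaRect(ct);print(r)
print(np.mean([plane('wrist',*q,.158,c) for q in cv2.boxPoints(r)],0),[plane('wrist',*q,.158,c) for q in cv2.boxPoints(r)])
print('hook base', [g(*q,.214) for q in[(348,249),(441,249)]])
# top-cam check
E
```

```text
[array([ 0.5548, -0.0939,  0.158 ]), array([ 0.5568, -0.0316,  0.158 ]), array([ 0.6074, -0.0272,  0.158 ]), array([ 0.6068, -0.0926,  0.158 ])] [ 0.58145  -0.061325  0.158   ]
[array([ 0.5535, -0.112 ,  0.158 ]), array([ 0.5504, -0.0132,  0.158 ]), array([ 0.6104, -0.0072,  0.158 ]), array([ 0.613, -0.111,  0.158])] [ 0.581825 -0.06085   0.158   ]
3.1798301198642283 178.83360652008386
3.3524072471030717 -178.38845105668156
((372.9999694824219, 232.5), (63.99999237060547, 44.99999237060547), -0.0)
[ 0.58075 -0.06115  0.158  ] [array([ 0.6066, -0.0932,  0.158 ]), array([ 0.5551, -0.0972,  0.158 ]), array([ 0.5549, -0.0305,  0.158 ]), array([ 0.6064, -0.0237,  0.158 ])]
hook base [array([ 0.4926, -0.2138,  0.214 ]), array([ 0.4925, -0.1649,  0.214 ])]
```

Emit:
step_arm(
  increments=[
    [0.0165, 0.0212, 0, 0, 0.01],
    [0.0165, 0.0212, 0, 0, 0.01],
    [0.0165, 0.0212, 0, 0, 0.01],
    [0.0165, 0.0212, 0, 0, 0.01],
    [0.0165, 0.0212, 0, 0, 0.01],
    [0.0165, 0.0212, 0, 0, 0.01],
    [0, 0, 0.02, 0, 0.01],
    [0, 0, 0.02, 0, 0.01],
    [0, 0, 0.02, 0, 0.01],
    [0, 0, 0.02, 0, 0.01],
    [0, 0, 0.02, 0, 0.01],
    [0, 0, 0.02, 0, 0.01],
    [0, 0, 0.02, 0, 0.01],
    [0, 0, 0.02, 0, 0.01],
    [0, 0, 0.02, 0, 0.01],
    [0, 0, 0, 0, 0.01],
    [0, 0, 0, 0, 0.01],
  ],
)

```text
time: 8.45
tool_pos: [0.4194, -0.0614, 0.1513]
ee_rot: [180.0, -0.1, -179.8]
wrist_force: [-0.5, 0.1, -2.4]
width: 0.0229
gripper_force: 118.5
```

Emit:
step_arm(
  increments=[
    [-0.01, 0, 0, 0, 0.01],
    [-0.01, 0, 0, 0, 0.01],
    [-0.01, 0, 0, 0, 0.01],
    [-0.01, 0, 0, 0, 0.01],
    [-0.01, 0, 0, 0, 0.01],
    [-0.01, 0, 0, 0, 0.01],
    [-0.01, 0, 0, 0, 0.01],
    [-0.01, 0, 0, 0, 0.01],
    [-0.01, 0, 0, 0, 0.01],
    [-0.008, 0, 0, 0, 0.01],
    [0, 0, 0, 0, 0.01],
    [0, 0, 0, 0, 0.01],
  ],
)

```text
time: 9.45
tool_pos: [0.5177, -0.0612, 0.151]
ee_rot: [180.0, -0.0, -179.9]
wrist_force: [-0.5, 1.0, -3.8]
width: 0.0224
gripper_force: 118.6
```

```bash
python3 - <<'E'
from h import *
o=robot.get_obs();print(o['time'],o['tool_pos'],o['ee_rot'],o['wrist_force'])
im=save('wrist','w3.png')
s=save('scene','s3.png')[150:250,200:320]
b=np.hstack([cv2.resize(im,(400,300)),cv2.resize(s,(360,300),interpolation=cv2.INTER_CUBIC)]);cv2.imwrite('pics/w3b.png',b[:,:,::-1])
E
```

```text
9.45 [ 0.51769507 -0.06115683  0.15103559] [ 1.79993162e+02 -3.34437170e-02 -1.79866425e+02] [-0.53294423  0.97645051 -3.7840199 ]
```

View pics/w3b.png

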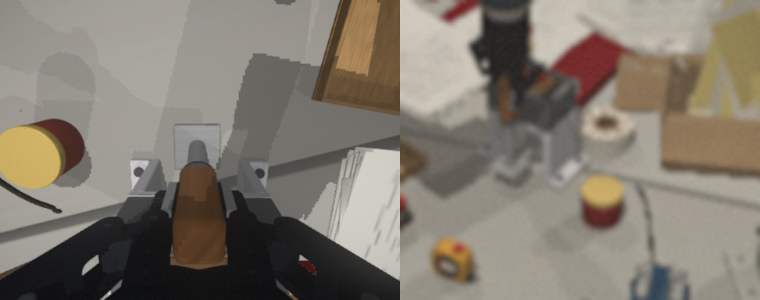

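The hook base at (197,145) is centred between the front flange bolts at (138,172) and (261,172), and the foot is in the tunnel. Raising it now.

Emit:
step_arm(
  increments=[
    [0, 0, -0.006, 0, 0.01],
    [0, 0, -0.006, 0, 0.01],
    [0, 0, -0.006, 0, 0.01],
    [0, 0, -0.003, 0, 0.01],
    [0, 0, 0, 0, 0.01],
  ],
)

```text
time: 9.97
tool_pos: [0.5181, -0.0613, 0.1735]
ee_rot: [-180.0, 0.1, -179.9]
wrist_force: [-0.3, -0.5, -3.0]
width: 0.0226
gripper_force: 118.6
```

Emit:
step_arm(
  increments=[
    [0, 0, -0.004, 0, 0.01],
    [0, 0, -0.004, 0, 0.01],
    [0, 0, -0.004, 0, 0.01],
    [0, 0, -0.004, 0, 0.01],
    [0, 0, 0, 0, 0.01],
  ],
)

```text
time: 10.38
tool_pos: [0.5175, -0.0612, 0.1888]
ee_rot: [180.0, -0.0, -179.9]
wrist_force: [-0.4, -0.9, -4.6]
width: 0.0229
gripper_force: 118.1
```

Emit:
step_arm(
  increments=[
    [0, 0, -0.004, 0, 0.01],
    [0, 0, -0.004, 0, 0.01],
    [0, 0, -0.004, 0, 0.01],
    [0, 0, -0.004, 0, 0.01],
  ],
)

```text
time: 10.72
tool_pos: [0.5177, -0.0612, 0.2047]
ee_rot: [180.0, -0.0, -179.9]
wrist_force: [-0.2, 0.4, -7.9]
width: 0.0227
gripper_force: 118.1
```

```bash
python3 - <<'E'
from h import *
o=robot.get_obs();print(o['time'],o['tool_pos'],o['wrist_force'],o['ft_torque'])
im=save('wrist','w4.png')
s=save('scene','s4.png')[160:220,210:290];t=save('top','t4.png')[155:205,195:265]
b=np.hstack([cv2.resize(im,(400,300)),cv2.resize(s,(400,300),interpolation=cv2.INTER_CUBIC)]);cv2.imwrite('pics/w4b.png',b[:,:,::-1])
E
```

```text
10.7167 [ 0.51765724 -0.06118302  0.20467446] [-0.24034154  0.35383395 -7.85689382] [0.05713458 0.42182697 0.01412042]
```

View pics/w4b.png

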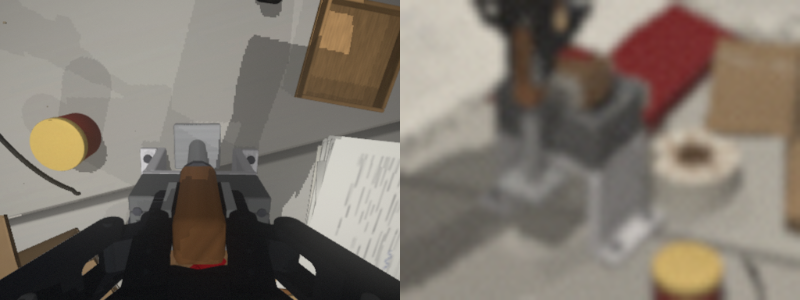

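The carton's brown box now stands proud of the block at (580,80) in the scene crop, and the hook is still upright. I'll add 2 mm, hold briefly, then lower and back out.

Emit:
step_arm(
  increments=[
    [0, 0, -0.002, 0, 0.01],
    [0, 0, 0, 0, 0.01],
    [0, 0, 0, 0, 0.01],
    [0, 0, 0, 0, 0.01],
    [0, 0, 0, 0, 0.01],
    [0, 0, 0, 0, 0.01],
  ],
)

```text
time: 11.37
tool_pos: [0.5178, -0.0612, 0.2065]
ee_rot: [-180.0, 0.0, -179.9]
wrist_force: [0.1, -0.3, -3.0]
width: 0.0227
gripper_force: 118.4
```

Emit:
step_arm(
  increments=[
    [0, 0, 0.008, 0, 0.01],
    [0, 0, 0.008, 0, 0.01],
    [0, 0, 0.008, 0, 0.01],
    [0, 0, 0.008, 0, 0.01],
    [0, 0, 0.008, 0, 0.01],
    [0, 0, 0.008, 0, 0.01],
    [0, 0, 0.008, 0, 0.01],
    [0, 0, 0, 0, 0.01],
    [0.012, 0, 0, 0, 0.01],
    [0.015, 0, 0, 0, 0.01],
    [0.02, 0, 0, 0, 0.01],
    [0.02, 0, 0, 0, 0.01],
    [0.02, 0, 0, 0, 0.01],
    [0.02, 0, 0, 0, 0.01],
    [0.01, 0, 0, 0, 0.01],
    [0, 0, 0, 0, 0.01],
  ],
)

```text
time: 12.7
tool_pos: [0.3994, -0.0614, 0.1505]
ee_rot: [180.0, -0.0, -179.9]
wrist_force: [0.7, 0.2, -3.1]
width: 0.0223
gripper_force: 118.7
```

Emit:
step_arm(
  increments=[
    [-0.01, 0, 0, 0, 0.01],
    [-0.02, 0, 0, 0, 0.01],
    [-0.02, 0, 0, 0, 0.01],
    [-0.02, 0, 0, 0, 0.01],
    [-0.02, 0, 0, 0, 0.01],
    [-0.018, 0, 0, 0, 0.01],
    [-0.01, 0, 0, 0, 0.01],
    [0, 0, 0, 0, 0.01],
    [0, 0, -0.008, 0, 0.01],
    [0, 0, -0.01, 0, 0.01],
    [0, 0, -0.01, 0, 0.01],
    [0, 0, -0.01, 0, 0.01],
    [0, 0, -0.01, 0, 0.01],
    [0, 0, -0.006, 0, 0.01],
    [0, 0, 0, 0, 0.01],
  ],
)

```text
time: 13.95
tool_pos: [0.5191, -0.0613, 0.206]
ee_rot: [-180.0, 0.1, -179.9]
wrist_force: [0.3, -0.3, -2.7]
width: 0.0226
gripper_force: 118.5
```

Emit:
step_arm(
  increments=[
    [0, 0, -0.001, 0, 0.01],
    [0, 0, -0.001, 0, 0.01],
    [0, 0, -0.0008, 0, 0.01],
    [0, 0, -0.0008, 0, 0.01],
  ],
)

```text
time: 14.28
tool_pos: [0.5185, -0.0612, 0.2074]
ee_rot: [180.0, -0.0, -179.9]
wrist_force: [0.9, -0.1, -8.3]
width: 0.0228
gripper_force: 118.4
```

Emit:
step_arm(
  increments=[
    [0, 0, -0.0006, 0, 0.01],
    [0, 0, -0.0006, 0, 0.01],
  ],
)

```text
time: 14.45
tool_pos: [0.5183, -0.0611, 0.2085]
ee_rot: [180.0, -0.1, -179.9]
wrist_force: [0.8, -0.7, -8.2]
width: 0.0223
gripper_force: 118.3
```

```bash
python3 - <<'E'
from h import *
for n in('scene','top'): save(n,n+'5.png')
F=[]
for i in range(6):
    robot.get_image('top'); o=robot.get_obs(); F.append(o['wrist_force'][2])
print(o['time'],o['tool_pos'],np.round(F,1),o['ft_torque'])
E
```

```text
14.85 [ 0.5183846  -0.06117589  0.20888009] [-7.9 -8.  -8.2 -7.  -8.2 -7.8] [ 0.01636754  0.54447271 -0.00481564]
```

Steady contact of about 5 N lasted 0.4 s with the fingers clear of the carton. Next I withdraw and stand the hook on bare table near (0.39,-0.21).

Emit:
step_arm(
  increments=[
    [0, 0, 0.008, 0, 0.01],
    [0, 0, 0.008, 0, 0.01],
    [0, 0, 0.008, 0, 0.01],
    [0, 0, 0.008, 0, 0.01],
    [0, 0, 0.008, 0, 0.01],
    [0, 0, 0.008, 0, 0.01],
    [0, 0, 0.008, 0, 0.01],
    [0, 0, 0, 0, 0.01],
    [0.01, 0, 0, 0, 0.01],
    [0.02, 0, 0, 0, 0.01],
    [0.02, 0, 0, 0, 0.01],
    [0.02, 0, 0, 0, 0.01],
    [0.02, 0, 0, 0, 0.01],
    [0.02, 0, 0, 0, 0.01],
    [0.02, 0, -0.01, 0, 0.01],
    [0, -0.01, -0.02, 0, 0.01],
    [0, -0.02, -0.01, 0, 0.01],
    [0, -0.02, 0, 0, 0.01],
    [0, -0.02, 0, 0, 0.01],
    [0, -0.02, 0, 0, 0.01],
  ],
)

```text
time: 16.52
tool_pos: [0.389, -0.1525, 0.1937]
ee_rot: [-180.0, 0.1, -179.9]
wrist_force: [-0.0, 0.8, -2.8]
width: 0.0229
gripper_force: 118.8
```

Emit:
step_arm(
  increments=[
    [0, -0.02, 0, 0, 0.01],
    [0, -0.02, 0, 0, 0.01],
    [0, -0.02, 0, 0, 0.01],
    [0, 0, 0.01, 0, 0.01],
    [0, 0, 0.015, 0, 0.01],
    [0, 0, 0.015, 0, 0.01],
    [0, 0, 0.01, 0, 0.01],
    [0, 0, 0.006, 0, 0.01],
    [0, 0, 0.004, 0, 0.01],
    [0, 0, 0, 0, 0.01],
  ],
)

```text
time: 17.35
tool_pos: [0.389, -0.2114, 0.1328]
ee_rot: [180.0, -0.0, -179.9]
wrist_force: [0.9, 0.3, -4.0]
width: 0.0226
gripper_force: 119.1
```

Emit:
step_arm(
  increments=[
    [0, 0, 0.002, 0, 0.01],
    [0, 0, 0.002, 0, 0.01],
    [0, 0, 0.001, 0, 0.01],
    [0, 0, 0, 0, 0.01],
  ],
)

```text
time: 17.68
tool_pos: [0.389, -0.2115, 0.1282]
ee_rot: [-180.0, 0.0, -179.9]
wrist_force: [-0.2, 0.6, -2.9]
width: 0.0226
gripper_force: 119.1
```

Emit:
step_arm(
  increments=[
    [0, 0, 0.001, 0, 0.01],
    [0, 0, 0.001, 0, 0.01],
    [0, 0, 0, 0, 0.01],
  ],
)

```text
time: 17.93
tool_pos: [0.3893, -0.2118, 0.127]
ee_rot: [-180.0, 0.0, -179.9]
wrist_force: [-3.3, 0.2, 10.0]
width: 0.0227
gripper_force: 120.5
```

Emit:
step_arm(
  increments=[
    [0, 0, -0.0005, 0, 0.024],
    [0, 0, 0, 0, 0.03],
    [0, 0, 0, 0, 0.04],
    [0, 0, 0, 0, 0.055],
    [0, 0, 0, 0, 0.07],
    [0, 0, 0, 0, 0.0854],
    [0, 0, 0, 0, 0.0854],
    [0, 0, 0, 0, 0.0854],
    [0, 0, -0.01, 0, 0.0854],
    [0, 0, -0.02, 0, 0.0854],
    [0, 0, -0.025, 0, 0.0854],
    [0, 0, -0.025, 0, 0.0854],
    [0, 0, -0.025, 0, 0.0854],
    [0, 0, -0.025, 0, 0.0854],
    [0, 0, -0.025, 0, 0.0854],
    [0, 0, -0.025, 0, 0.0854],
    [0, 0, -0.02, 0, 0.0854],
    [0, 0, 0, 0, 0.0854],
  ],
)

```text
time: 19.43
tool_pos: [0.39, -0.2122, 0.3303]
ee_rot: [-179.8, 0.3, -179.9]
wrist_force: [-0.0, -0.9, 0.5]
width: 0.0856
gripper_force: 0.0
```

```bash
python3 - <<'E'
from h import *
o=robot.get_obs();print(o['time'],o['tool_pos'])
c=cam('wrist')
im=save('wrist','w6.png');s=save('scene','s6.png')[160:260,210:320]
print(proj('wrist',[.389,-.2115,.175],c),proj('wrist',[.389,-.2115,0],c))
b=np.hstack([cv2.resize(im,(430,322)),cv2.resize(s,(354,322),interpolation=cv2.INTER_CUBIC)]);cv2.imwrite('pics/w6b.png',b[:,:,::-1])
E
```

```text
19.4333 [ 0.39000632 -0.21215227  0.33033905]
[254.8 177.9] [254.9 150.9]
```

View pics/w6b.png

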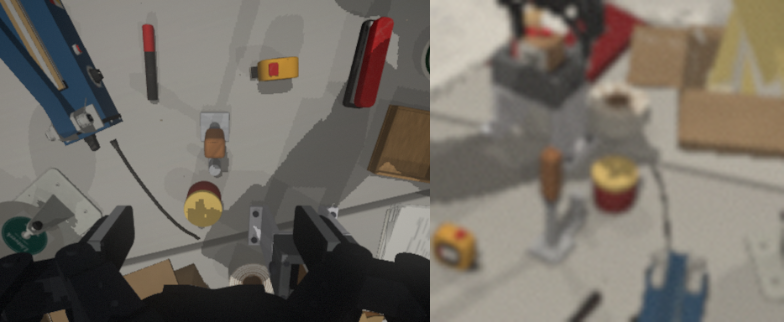

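The hook stands upright, with its handle at (215,143) in the wrist half, and the carton stands proud in the nest at (545,50) in the scene half. Now turning 90° and going over the nest.

Emit:
step_arm(
  increments=[
    [0, 0, 0, 0.1122, 0.0854],
    [0, 0, 0, 0.1122, 0.0854],
    [0, 0, 0, 0.1122, 0.0854],
    [0, 0, 0, 0.1122, 0.0854],
    [0, 0, 0, 0.1122, 0.0854],
    [0, 0, 0, 0.1122, 0.0854],
    [0, 0, 0, 0.1122, 0.0854],
    [0, 0, 0, 0.1122, 0.0854],
    [0, 0, 0, 0.1122, 0.0854],
    [0, 0, 0, 0.1122, 0.0854],
    [0, 0, 0, 0.1122, 0.0854],
    [0, 0, 0, 0.1122, 0.0854],
    [0, 0, 0, 0.1122, 0.0854],
    [0, 0, 0, 0.1122, 0.0854],
    [0, 0, 0, 0, 0.0854],
  ],
)

```text
time: 20.78
tool_pos: [0.3886, -0.2112, 0.3253]
ee_rot: [-179.9, -0.1, 89.8]
wrist_force: [-0.6, 0.6, -0.3]
width: 0.0856
gripper_force: 0.0
```

Emit:
step_arm(
  increments=[
    [0.0188, 0.024, 0, 0, 0.0854],
    [0.0188, 0.024, 0, 0, 0.0854],
    [0.0188, 0.024, 0, 0, 0.0854],
    [0.0188, 0.024, 0, 0, 0.0854],
    [0.0188, 0.024, 0, 0, 0.0854],
    [0.0188, 0.024, 0, 0, 0.0854],
    [0.0188, 0.024, 0, 0, 0.0854],
    [0.0188, 0.024, 0, 0, 0.0854],
    [0, 0, 0, 0, 0.0854],
    [0, 0, 0, 0, 0.0854],
  ],
)

```text
time: 21.62
tool_pos: [0.5809, -0.0598, 0.325]
ee_rot: [-179.9, -0.0, 90.4]
wrist_force: [-0.3, -1.4, -0.3]
width: 0.0853
gripper_force: 0.0
```

```bash
python3 - <<'E'
from h import *
o=robot.get_obs();print(o['time'],o['tool_pos'],o['ee_rot'])
c=cam('wrist')
im=save('wrist','w7.png')
print([proj('wrist',[.582+a,-.062+b,.19],c) for a,b in[(-.025,-.031),(.025,-.031),(.025,.031),(-.025,.031)]])
cv2.imwrite('pics/w7b.png',cv2.resize(im,(800,600))[:,:,::-1])
E
```

```text
21.6167 [ 0.58087793 -0.05979339  0.32495799] [-1.79861724e+02 -2.01349314e-02  9.04202249e+01]
[array([229.8, 219. ]), array([283.9, 219.4]), array([286.2, 152.4]), array([228.8, 152. ])]
```

View pics/w7b.png

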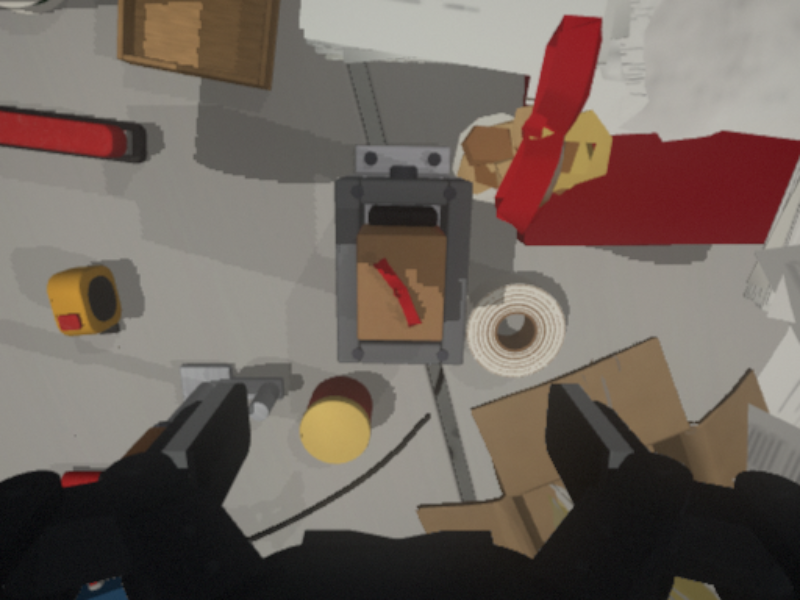

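The lid fills (357–443, ~238–341), which matches the prediction. Descending and gripping.

Emit:
step_arm(
  increments=[
    [-0.002, 0.001, 0.02, 0, 0.0854],
    [0, 0, 0.02, 0, 0.0854],
    [0, 0, 0.02, 0, 0.0854],
    [0, 0, 0.02, 0, 0.0854],
    [0, 0, 0.02, 0, 0.0854],
    [0, 0, 0.02, 0, 0.0854],
    [0, 0, 0.02, 0, 0.0854],
    [0, 0, 0.012, 0, 0.0854],
    [0, 0, 0.01, 0, 0.0854],
    [0, 0, 0, 0, 0.0854],
    [0, 0, 0, 0, 0.065],
    [0, 0, 0, 0, 0.055],
    [0, 0, 0, 0, 0.05],
    [0, 0, 0, 0, 0.045],
    [0, 0, 0, 0, 0.04],
    [0, 0, 0, 0, 0.04],
    [0, 0, 0, 0, 0.04],
  ],
  newtons=50,
)

```text
time: 23.08
tool_pos: [0.5821, -0.0627, 0.1651]
ee_rot: [179.9, 0.0, 90.1]
wrist_force: [1.4, -0.4, 4.1]
width: 0.0491
gripper_force: 55.7
```

Emit:
step_arm(
  increments=[
    [0, 0, -0.003, 0, 0.04],
    [0, 0, -0.005, 0, 0.04],
    [0, 0, -0.006, 0, 0.04],
    [0, 0, -0.006, 0, 0.04],
    [0, 0, -0.006, 0, 0.04],
    [0, 0, -0.006, 0, 0.04],
    [0, 0, -0.006, 0, 0.04],
    [0, 0, -0.008, 0, 0.04],
    [0, 0, -0.01, 0, 0.04],
    [0, 0, -0.01, 0, 0.04],
    [0, 0, 0, 0, 0.04],
  ],
)

```text
time: 24.0
tool_pos: [0.5826, -0.0628, 0.2332]
ee_rot: [179.8, 0.0, 90.1]
wrist_force: [0.7, -0.3, -0.1]
width: 0.0496
gripper_force: 55.4
```

```bash
python3 - <<'E'
from h import *
o=robot.get_obs();print(o['time'],o['tool_pos'],o['width'],o['gripper_force'],o['wrist_force'])
# tray inner/outer via colour mask in top view
im=cv2.imread('pics/t0.png');hsv=cv2.cvtColor(im,cv2.COLOR_BGR2HSV)
m=cv2.inRange(hsv,(8,70,60),(25,255,255));m[:200]=0;m[245:]=0;m[:,:155]=0;m[:,202:]=0
ct=max(cv2.findContours(cv2.morphologyEx(m,cv2.MORPH_CLOSE,np.ones((5,5))),0,2)[0],key=cv2.contourArea);r=cv2.minAreaRect(ct)
q=np.array([plane('top',*p,.025) for p in cv2.boxPoints(r)]);print(q,q.mean(0))
E
```

```text
24.0 [ 0.58255632 -0.06283017  0.23323524] 0.04962724820761884 55.43822944164276 [ 0.68822741 -0.32622982 -0.09294276]
[[0.3696 0.1931 0.025 ]
 [0.4908 0.1767 0.025 ]
 [0.4709 0.0634 0.025 ]
 [0.3502 0.0813 0.025 ]] [0.420375 0.128625 0.025   ]
```

Emit:
step_arm(
  increments=[
    [0, 0, 0, 0.07, 0.04],
    [0, 0, 0, 0.07, 0.04],
    [0.0184, -0.0207, 0, 0, 0.04],
    [0.0184, -0.0207, 0, 0, 0.04],
    [0.0184, -0.0207, 0, 0, 0.04],
    [0.0184, -0.0207, 0, 0, 0.04],
    [0.0184, -0.0207, 0, 0, 0.04],
    [0.0184, -0.0207, 0, 0, 0.04],
    [0.0184, -0.0207, 0, 0, 0.04],
    [0.0184, -0.0207, 0, 0, 0.04],
    [0.0184, -0.0207, 0, 0, 0.04],
    [0, 0, 0, 0, 0.04],
    [0, 0, 0, 0, 0.04],
  ],
)

```text
time: 25.08
tool_pos: [0.4195, 0.1276, 0.2309]
ee_rot: [180.0, -0.0, 82.2]
wrist_force: [0.4, 0.6, -0.0]
width: 0.0489
gripper_force: 55.4
```

Emit:
step_arm(
  increments=[
    [0, 0, 0.01, 0, 0.04],
    [0, 0, 0.02, 0, 0.04],
    [0, 0, 0.02, 0, 0.04],
    [0, 0, 0.02, 0, 0.04],
    [0, 0, 0.02, 0, 0.04],
    [0, 0, 0.02, 0, 0.04],
    [0, 0, 0.02, 0, 0.04],
    [0, 0, 0.02, 0, 0.04],
    [0, 0, 0.015, 0, 0.04],
    [0, 0, 0.01, 0, 0.04],
    [0, 0, 0.008, 0, 0.04],
    [0, 0, 0.005, 0, 0.04],
    [0, 0, 0.002, 0, 0.04],
    [0, 0, 0, 0, 0.04],
  ],
)

```text
time: 26.25
tool_pos: [0.4201, 0.1269, 0.0405]
ee_rot: [180.0, 0.0, 82.1]
wrist_force: [0.5, 0.5, 0.0]
width: 0.0489
gripper_force: 55.4
```

Emit:
step_arm(
  increments=[
    [0, 0, 0.002, 0, 0.04],
    [0, 0, 0.001, 0, 0.04],
    [0, 0, 0.001, 0, 0.04],
    [0, 0, 0, 0, 0.04],
  ],
)

```text
time: 26.58
tool_pos: [0.4199, 0.127, 0.0367]
ee_rot: [180.0, -0.0, 82.1]
wrist_force: [-0.3, -0.5, -0.8]
width: 0.0495
gripper_force: 55.4
```

Emit:
step_arm(
  increments=[
    [0, 0, 0.001, 0, 0.04],
    [0, 0, 0.001, 0, 0.04],
    [0, 0, 0, 0, 0.04],
  ],
)

```text
time: 26.83
tool_pos: [0.42, 0.1269, 0.0347]
ee_rot: [180.0, -0.0, 82.1]
wrist_force: [-0.1, 0.8, 1.3]
width: 0.0491
gripper_force: 55.7
```

Emit:
step_arm(
  increments=[
    [0, 0, 0.001, 0, 0.04],
    [0, 0, 0, 0, 0.04],
  ],
)

```text
time: 27.0
tool_pos: [0.42, 0.1268, 0.0345]
ee_rot: [180.0, 0.0, 82.1]
wrist_force: [-7.1, -4.5, 19.6]
width: 0.0493
gripper_force: 57.8
```

Emit:
step_arm(
  increments=[
    [0, 0, -0.001, 0, 0.05],
    [0, 0, 0, 0, 0.055],
    [0, 0, 0, 0, 0.06],
    [0, 0, 0, 0, 0.07],
    [0, 0, 0, 0, 0.08],
    [0, 0, 0, 0, 0.08],
    [0, 0, 0, 0, 0.08],
    [0, 0, -0.01, 0, 0.08],
    [0, 0, -0.02, 0, 0.08],
    [0, 0, -0.025, 0, 0.08],
    [0, 0, -0.025, 0, 0.08],
    [0, 0, -0.025, 0, 0.08],
    [0, 0, -0.025, 0, 0.08],
    [0, 0, -0.025, 0, 0.08],
    [0, 0, -0.025, 0, 0.08],
    [0, 0, 0, 0, 0.08],
    [0, 0, 0, 0, 0.08],
  ],
)

```text
time: 28.42
tool_pos: [0.4202, 0.127, 0.216]
ee_rot: [179.8, -0.1, 82.1]
wrist_force: [-0.3, 0.9, -1.4]
width: 0.0801
gripper_force: 0.0
```

```bash
python3 - <<'E'
from h import *
o=robot.get_obs();print(o['time'],o['tool_pos'],o['wrist_force'])
c=cam('wrist')
im=save('wrist','w8.png');s=save('scene','s8.png')[160:260,160:300]
print([proj('wrist',[.421,.127,z],c)*430/512 for z in(.005,.06)])
b=np.hstack([cv2.resize(im,(400,300)),cv2.resize(s,(400,300),interpolation=cv2.INTER_CUBIC)]);cv2.imwrite('pics/w8b.png',b[:,:,::-1])
E
```

```text
28.4167 [0.42022819 0.12702021 0.21604409] [-0.28888586  0.94572851 -1.4151317 ]
[array([214.6640625 , 140.84179688]), array([214.91601562, 150.1640625 ])]
```

View pics/w8b.png

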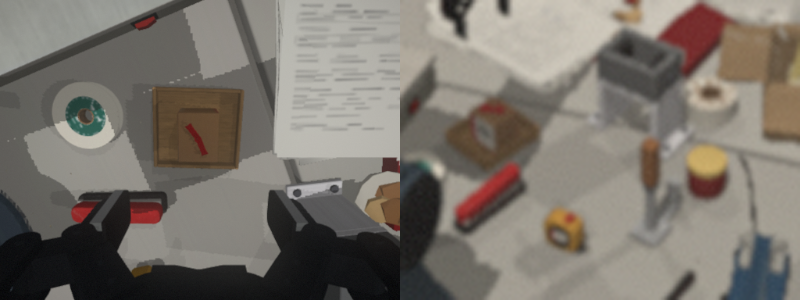

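The carton stands upright in the tray at (198,137) in the wrist half. The nest is empty, the hook is upright at (650,185) in the scene half and the bystanders haven't moved.

```bash
python3 -c "
from station import robot
print(robot.finish_job())"
```

```text
the job is handed in; nothing more can be done
None
```

The job is handed in: the hook poked the carton up and stands upright on the bare table again, the carton stands upright in the tray, and the final pictures show the other things where they were; no verdict came back.

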